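# Crack a lens jig open with a levelling wedge and hold it

### The arm

A 6-joint arm with a two-finger parallel gripper is mounted at the origin on a cart in front of the work surface, level with it; the furniture and walls round the work are solid. World frame = base frame: x ahead of the robot, y to its left, z up, the work surface at z = 0. Lengths are in m, angles in rad, forces in N, time in s.
With the tool pointing down it reaches from about 0.35 to 0.975 m from the base axis. Payload 4.9 kg.
Tool frame: the origin (TCP) lies at the very end of the fingers, on their centre line; the grasp point (between the pads) lies 19 mm behind it; y points along the fingers, z is the direction in which the jaws open and shut, and the axes are right-handed (so a half turn about y gives the same grasp; the last joint's range is limited). The gripper opens to 85 mm and grips with 20 to 120 N. Pads are 22 mm wide; open, the fingers measure 114 mm over their backs; the gripper's body (76 mm by 85 mm) begins 54 mm behind the grasp point. The pads swing forward as they close: fully open they stand 13 mm farther back than shut.
Start: joints at [-1.456, 0.053, 1.613, -0, 1.476, -0.119], TCP at [0.145, -0.608, 0.231] pointing down, gripper open.
Joint ranges: [-3.01, 3.01], [-1.01, 2.22], [0.06, 2.58], [-1.02, 4.17], [0.09, 2.62], [-3.14, 3.14]. Speed limits (rad/s): [2.57, 2.57, 3.14, 3.14, 3.14, 3.14].

### API

Orientations are given as a rotation vector (axis times angle).
In Python, from station import ctrl gives the robot as it stands.
- The arm moves only by the tool arm_command, never from a script. Its argument "steps" is a list of rows, each a list of 3 entries, a list of its own where there are three numbers: the shift along the tool's x, y, z in m, then the turn, a rotation vector about the tool's x, y, z in degrees, then the opening, from 0 (shut) to 1 (fully open). In form: [[[dx, dy, dz], [ax, ay, az], gripper], ...]. A call has 1 to 5 rows; each row is the pose to reach, as a shift and turn from the pose measured when the call began, along the tool's axes at that moment; what a row does not reach only later rows make up. A row lasts 1/10 s, in which the tool goes at most 50 mm and 8.59 degrees, less where a joint would pass 70% of its speed; a pose out of reach is approached as far as the arm can. A call with a gripper value outside its range is refused whole. The fingers move at their own pace and stop on an object; "force" is the grip in N (left out, the last holds). Time passes only in rows, so rows that repeat a pose let the fingers close. It gives the time, the measured TCP pose, the force and the opening at its end, in the units of the state.
- ctrl.get_obs(): the state, without advancing time (a new reading comes with each control period).
- ctrl.get_image(name): name is "scene" or "top"; returns a dict with "img" (420x560x3 uint8, red, green, blue), "camera_matrix" (3x3 intrinsics, pixels), "world_from_camera" (4x4, takes a point from camera to world coordinates). Camera axes: x right, y up, looking along -z (the intrinsics and any distortion apply to the point x, -y, -z); pixel columns grow to the right and rows downward; lengths in m; the calibration is good to about 2 mm. A picture is of the moment at which its call begins. There is no depth.
- ctrl.finish_job(): hands the job in, once; it reports no verdict.
Trained networks look in a picture, given as the dict that the camera call returned (one of the last four; its "shot" number tells which), for a name from the list of things; names that differ only in an ending like _2 or _b are one class to them, and where a whole thing is asked for, a point or a joint stands for the part that bears it (a point fixed in the world has none). Each returns a list of dicts, best first, with "confidence" (0 to 1); they miss things now and then, are a little off and sometimes report something else, mostly with a low value. They report only what shows in the picture. A call takes as long as a camera call. They do not tell look-alikes from the thing itself.
- ctrl.boxes_of(picture, name): "position" ([row, column] in pixels, amid what is visible of it).
The state is a dict: "t": time; "q": joint angles; "dq": joint speeds; "effort": joint torques, N m; "tool_pos": TCP position; "tool_rot": TCP orientation; "contact_force": force on the tool from outside, world axes, zero at the start; "wrist_torque": the same for the moment, N m; "opening": finger opening in m.
Only numpy, scipy, OpenCV 4.12 (cv2) and the standard library are available. Lean on these libraries where they do the work, as an engineer would, in place of code of your own. Each camera call takes 0.05 s, during which the arm holds its last target.

### The job

Take the yellow wedge by its upright grip and slide it, thin end first and flat on the table, into the open front of the blue lens jig, under the middle of the hinged metal plate, until the plate's front edge just lifts off its two brass rest screws by about 4 mm (the black line on the wedge then lies under the edge; never raise it by 10 mm), so that I can turn the screws. Work gently: press on the jig only with the wedge and with no more than 15 N, do not touch jig or lens with the gripper, keep the lens where it lies on the plate, and leave the loupe, bottle and screwdriver alone. Finish while still gripping the wedge in place: do not let go.

Things in the scene. Friction and masses are not known exactly. Their poses are not given: they have to be found in the camera images.
- jig: Blue lens jig 156x134x22 mm, fixed; origin on the table under its middle, +x from open front to rear hinge. U base open to -x: legs 5 mm high at |y| = 34 to 54 mm, x = -83 mm to a cross bar at +51 mm, so a lane 68 mm wide runs in on the bare table. Brass rest screws (16 mm wide, top at z = 10 mm) on the legs at x = -70, y = -44 and 44 mm. The hinged plate lies on them.
- lip (a point): Middle of the lower front edge of the aluminium plate (100 mm wide, 132 mm long, 8 mm thick, 0.3 to 0.5 kg, lifts freely about the rear hinge): at jig x = -70 mm, y = 0, and 10 mm above the table while the plate rests. Axes as the jig's, tilting with the plate.
- tilt_plate (a joint): Plate hinge angle in rad, 0 = resting on the brass screws, growing as the front edge rises; 132 mm from hinge axis to front edge, so 0.03 rad is a 4 mm lift. The plate drops back by its own weight.
- wedge: Yellow wedge 119x24 mm, 70 g, flat on the table. Origin on the underside below the centre of its grip, +x to the thin end. Grip: 30 mm long (x), 22 mm wide (y), z = 20 to 49 mm; take it across y from above. Top slopes evenly from 20 mm thick at x = 18 mm to 3 mm at the thin end, x = 103 mm: 10 mm thick at x = 68 mm (first meets the plate), 14 mm at the black line, x = 48 mm (4 mm lift).
- wedge_tip (a point): Middle of the lower edge of the wedge's thin end (wedge x = 103 mm, z = 0).
- lens: Clear round spectacle lens, 53 mm across, 6 mm thick, lying loose on top of the plate between three small rubber pins; its top is about 24 mm above the table. Origin under its centre.
- lens_seat (a point): Where the lens's origin belongs: on the plate's top face, in the middle between the three rubber pins.
- loupe: Black eye loupe, 38 mm across and 31 mm high, standing on the table beside the work; leave alone. Origin under its centre.
- red_bottle: Small red bottle with a white nozzle, 26 mm across, 78 mm high, standing beside the jig; leave alone. Origin under its centre.
- screwdriver: Small screwdriver with a red handle, 146 mm long along its y axis, 14 mm thick, lying beside the jig; leave alone. Origin under its middle.
There are look-alikes about, which are no part of the job. Of the things that look like the jig, the larger one is meant.

How it is judged:
By the outcome, as a careful person would: the job done as asked, in the order asked, and still so for the second after the job is handed in, while the arm keeps its last pose, push and grip.
It also fails if it takes over 51 s, if anything falls off the work surface, if the arm or the gripper's body presses on something with over 40 N, if the wrist force passes 120 N, or if a joint passes its speed limit or range.

## Working session

There is one attempt and no reset: what is moved stays moved. The work goes in short steps, Python scripts to look and compute and a tool call to move; the robot and the scene stay as the last step left them, time stands still between calls to the robot, and variables do not carry over. Pictures are saved under pics/ and viewed, and the job is handed in when it is done.

Besides the shell and the picture viewer there is one more tool, called in YAML: its name, and indented under it one key for each argument. arm_command: Moves the arm, as the interface text tells. Its arguments: {"type":"object","properties":{"steps":{"type":"array"},"force":{"type":"number"}},"required":["steps"]}

```bash
mkdir -p pics; ls
cat > h.py <<'E'
import numpy as np, cv2
from station import ctrl
def shot(n,f):
    p=ctrl.get_image(n); cv2.imwrite('pics/'+f,p['img'][:,:,::-1]); return p
def ray(p,rc):
    K=np.array(p['camera_matrix']);T=np.array(p['world_from_camera'])
    d=np.linalg.inv(K)@[rc[1],rc[0],1]; d=T[:3,:3]@(d*[1,-1,-1]); return T[:3,3],d
def onz(p,rc,z):
    o,d=ray(p,rc); return o+d*(z-o[2])/d[2]
def proj(p,X):
    K=np.array(p['camera_matrix']);T=np.array(p['world_from_camera'])
    c=T[:3,:3].T@(np.array(X)-T[:3,3]); c=K@(c*[1,-1,-1]); return c[1]/c[2],c[0]/c[2]
E
python3 - <<'E'
from h import *
np.set_printoptions(precision=4,suppress=True)
for n in('top','scene'):
    p=shot(n,n+'0.png'); print(n,[k for k in p],np.array(p['camera_matrix']),np.array(p['world_from_camera']))
    for o in('jig','wedge','lens','loupe','red_bottle','screwdriver','lip','wedge_tip'):
        print(o,[(np.round(b['position'],1),round(b['confidence'],2),onz(p,b['position'],0.01)[:2]) for b in ctrl.boxes_of(p,o)])
print(ctrl.get_obs())
E
```

```text
pics
top ['img', 'camera_matrix', 'world_from_camera', 'shot'] [[521.3978   0.     273.1623]
 [  0.     521.3978 213.2341]
 [  0.       0.       1.    ]] [[ 0.009   0.9882 -0.1529  0.3812]
 [-0.9999  0.0099  0.005  -0.0695]
 [ 0.0065  0.1528  0.9882  1.3106]
 [ 0.      0.      0.      1.    ]]
jig [(array([208.1, 328.1]), 0.64, array([ 0.5969, -0.2149])), (array([256. , 179.4]), 0.59, array([0.4723, 0.1564])), (array([189.3, 257. ]), 0.58, array([ 0.6435, -0.0344])), (array([248.7, 372.1]), 0.22, array([ 0.4951, -0.3243]))]
wedge [(array([255.4, 183.7]), 0.89, array([0.4739, 0.1457])), (array([190.6, 257.6]), 0.16, array([ 0.6402, -0.036 ]))]
lens []
loupe [(array([246.4, 377.1]), 0.44, array([ 0.501, -0.337]))]
red_bottle []
screwdriver [(array([164.1, 346.2]), 0.6, array([ 0.7117, -0.2622]))]
lip [(array([189. , 258.4]), 0.79, array([ 0.6443, -0.038 ]))]
wedge_tip [(array([253.7, 179.7]), 0.69, array([0.478 , 0.1558]))]
scene ['img', 'camera_matrix', 'world_from_camera', 'shot'] [[414.4132   0.     280.795 ]
 [  0.     414.4132 211.1484]
 [  0.       0.       1.    ]] [[ 0.8671  0.
[... 637 characters left out ...]
])), (array([275.9, 328.5]), 0.58, array([ 0.6014, -0.2283])), (array([190.5, 269.5]), 0.52, array([0.7156, 0.2126]))]
wedge_tip [(array([219.1, 186.9]), 0.78, array([0.4532, 0.1463])), (array([229.7, 294.1]), 0.67, array([ 0.6464, -0.033 ]))]
{'t': 0.9, 'q': array([-1.456 ,  0.0527,  1.6129,  0.    ,  1.476 , -0.119 ]), 'dq': array([-0.0012, -0.0008,  0.0006,  0.0012,  0.0001, -0.0003]), 'effort': array([  0.0005, -39.3677, -37.0472,  -0.0001,   0.0003,   0.    ]), 'tool_pos': array([ 0.1448, -0.608 ,  0.2313]), 'tool_rot': array([-0.2463,  2.0975, -2.0974]), 'contact_force': array([0.7801, 0.0111, 0.4619]), 'wrist_torque': array([-0.0027,  0.0157,  0.0429]), 'opening': 0.08556733191532781}
```

View pics/top0.png

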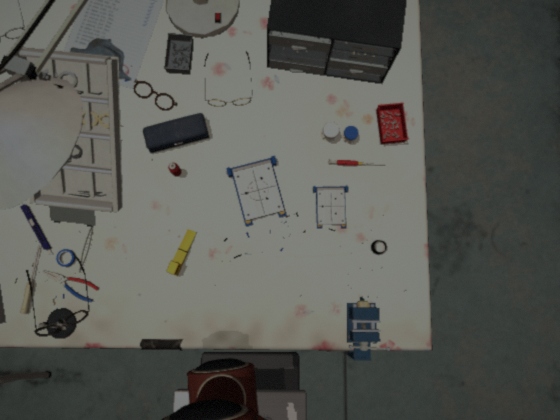

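View pics/scene0.png

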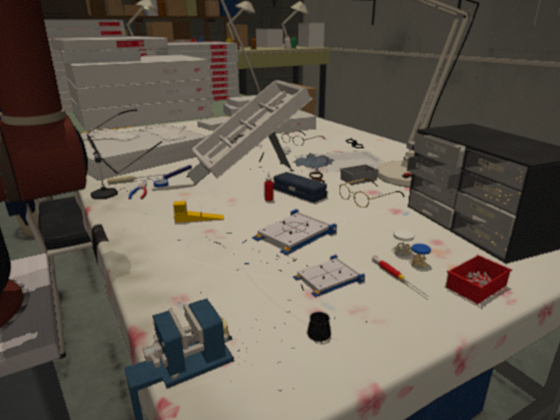

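Run:
```python
import cv2,numpy as np
t=cv2.imread('pics/top0.png');s=cv2.imread('pics/scene0.png')
a=cv2.resize(t[150:300,140:300],None,fx=5,fy=4*1.25,interpolation=2)[:600*2]
cv2.imwrite('pics/c1.png',cv2.resize(t[160:280,140:300],None,fx=5,fy=5,interpolation=2))
cv2.imwrite('pics/c2.png',cv2.resize(s[160:310,150:350],None,fx=4,fy=4,interpolation=2))
```

```text
(no output)
```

View pics/c1.png

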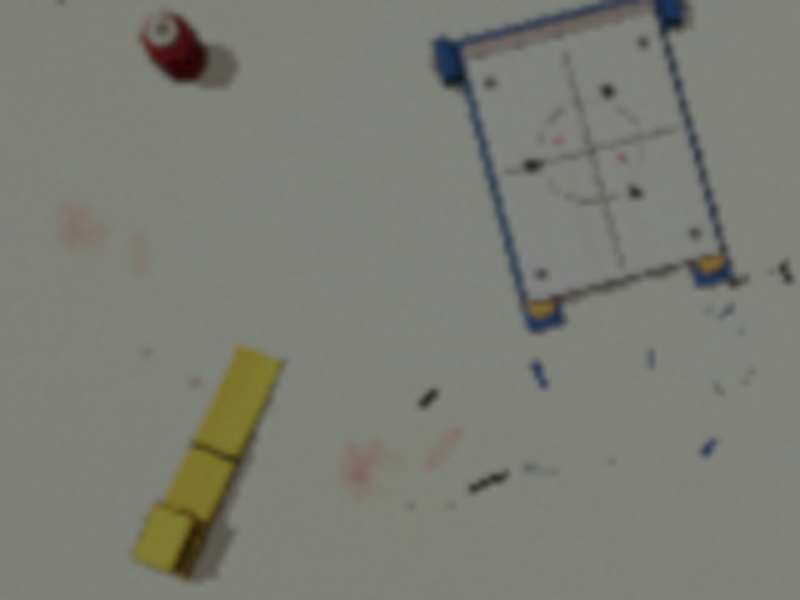

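View pics/c2.png

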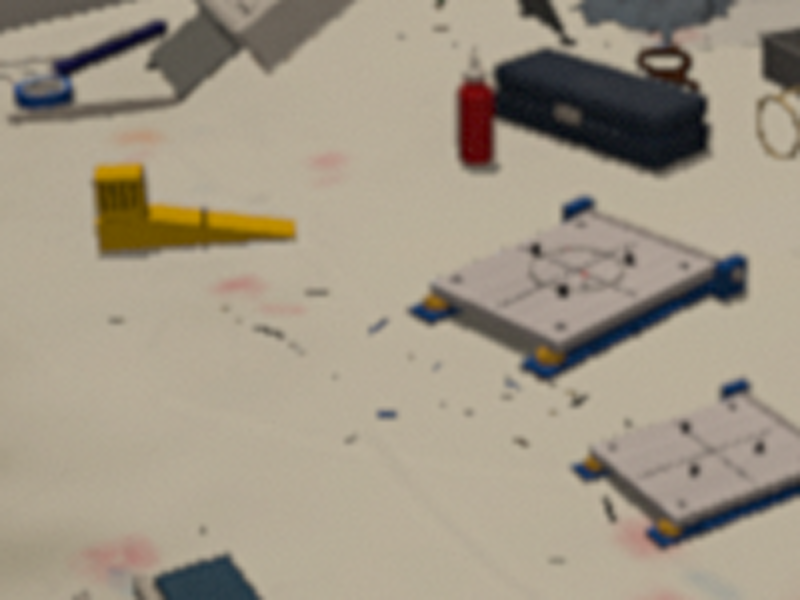

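Run:
```python
import cv2,numpy as np
t=cv2.imread('pics/top0.png');s=cv2.imread('pics/scene0.png')
def c(im,r,cc,h,w,f,n):
    a=cv2.resize(im[r:r+h,cc:cc+w],None,fx=f,fy=f,interpolation=cv2.INTER_CUBIC)
    a=np.clip(a*1.6,0,255).astype(np.uint8)
    for k in range(0,w,10): cv2.putText(a,str(cc+k),(k*f,8),0,.3,(0,255,0)); cv2.line(a,(k*f,0),(k*f,a.shape[0]),(0,160,0),1)
    for k in range(0,h,10): cv2.putText(a,str(r+k),(0,k*f+8),0,.3,(0,255,0)); cv2.line(a,(0,k*f),(a.shape[1],k*f),(0,160,0),1)
    cv2.imwrite('pics/'+n,a)
c(t,150,220,80,75,7,'tj.png');c(t,222,155,60,60,10,'tw.png')
c(s,205,250,50,95,8,'sj.png');c(s,190,165,40,66,12,'sw.png')
```

```text
(no output)
```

View pics/tj.png

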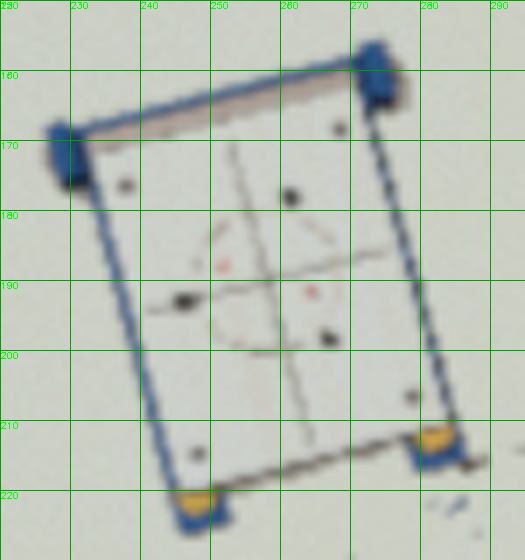

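View pics/tw.png

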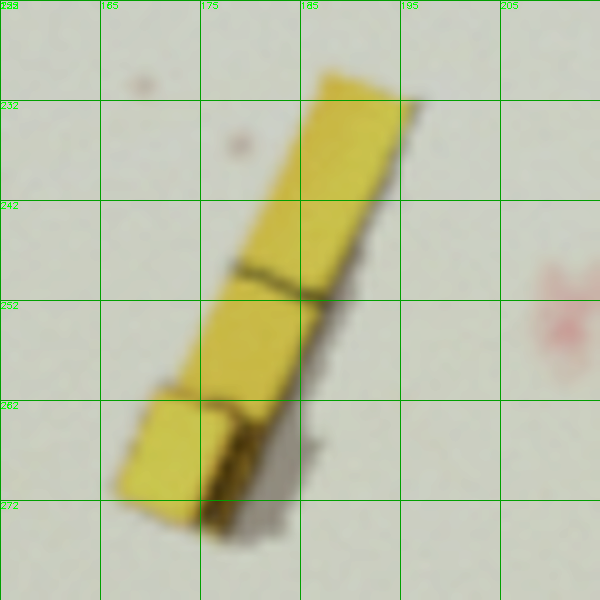

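View pics/sj.png

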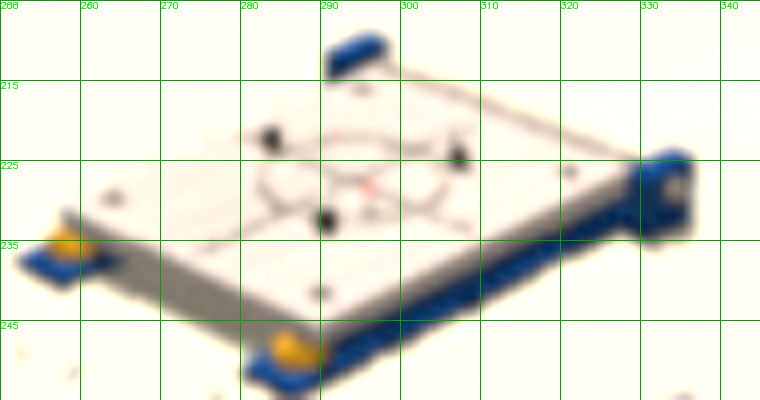

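View pics/sw.png

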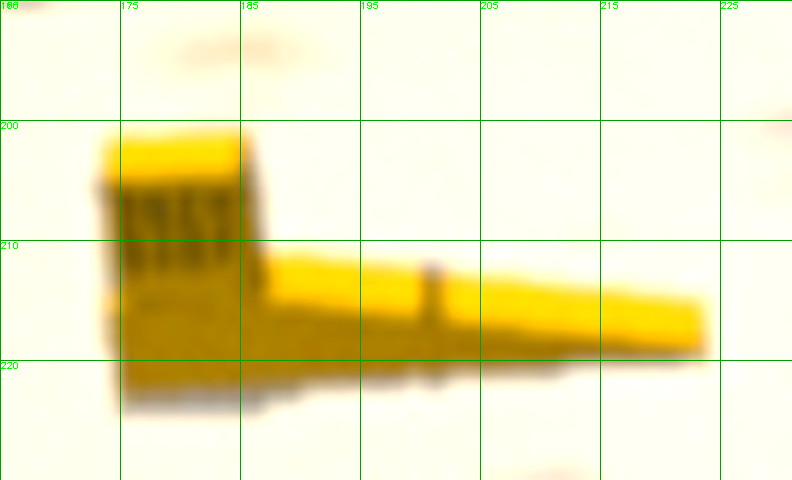

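```bash
cat > fit.py <<'E'
from h import *
from scipy.optimize import least_squares
P={n:ctrl.get_image(n) for n in('top','scene')}
def fit(obs,x0,free=None):
    def pose(q): 
        c,s=np.cos(q[2]),np.sin(q[2]); return lambda X: [q[0]+c*X[0]-s*X[1],q[1]+s*X[0]+c*X[1],X[2]]
    def res(q,full=False):
        f=pose(q); r=[]
        for n,(c,rw),X in obs:
            X=[X[0] if X[0] is not None else q[3 if X[3]==0 else 4],*X[1:3]]
            pr=proj(P[n],f(np.array(X,float)))
            r+= [pr[1]-(c-.5),pr[0]-(rw-.5)]
        return np.array(r)
    s=least_squares(res,x0,loss='soft_l1'); return s.x,res(s.x).reshape(-1,2)
E
cat > f1.py <<'E'
from fit import *
np.set_printoptions(precision=4,suppress=True)
m=.001
T,S='top','scene'
J=[(T,(246,226.3),(-.083,.054,.005)),(T,(253,224),(-.083,.034,.005)),(T,(279.5,217),(-.083,-.034,.005)),(T,(286,215.5),(-.083,-.054,.005)),
(T,(264.5,215.5),(-.07,0,.018)),
(S,(252.5,238),(-.083,.054,.005)),(S,(258,241),(-.083,.034,.005)),(S,(280,252.5),(-.083,-.034,.005)),(S,(286,255),(-.083,-.054,.005)),
(S,(258,231.5),(-.07,.05,.018)),(S,(290,245.5),(-.07,-.05,.018)),
(T,(263.6,210.85),(None,0,.018,0)),(T,(253.25,172.4),(None,0,.018,1)),
(S,(277,235.75),(None,0,.018,0)),(S,(308,221.25),(None,0,.018,1))]
W=[(T,(167,270.5),(-.015,.011,.049)),(T,(174.8,274.3),(-.015,-.011,.049)),(T,(171,260.8),(.015,.011,.049)),(T,(179,263.5),(.015,-.011,.049)),
(T,(187,229.2),(.103,.012,.003)),(T,(196.5,232),(.103,-.012,.003)),(T,(178.5,248.7),(.048,.012,.014)),(T,(188,252),(.048,-.012,.014)),
(S,(173.5,201.5),(-.015,.011,.049)),(S,(185,201),(.015,.011,.049)),(S,(173,205),(-.015,-.011,.049)),(S,(185.5,204.5),(.015,-.011,.049)),
(S,(200.5,212),(.048,.012,.014)),(S,(200.5,216.5),(.048,-.012,.014)),(S,(223.5,215),(.103,.012,.003)),(S,(223.5,219),(.103,-.012,.003))]
def show(n,O,x0):
    x,r=fit(O,x0); print(n,x,'yaw deg',np.degrees(x[2]),'rms',np.sqrt((r**2).mean()));print(r.T)
    for v in(T,S):
        k=[i for i in range(len(O)) if O[i][0]==v]; x1,_=fit([O[i] for i in k],x0); print('  only',v,x1[:3])
    return x
if __name__=='__main__':
    show('jig',J,[.64,-.035,.25,-.05,.05]); show('wedge',W,[.45,.15,-.4])
E
python3 f1.py
```

```text
jig [ 0.6452 -0.0359  0.2715 -0.0579  0.0443] yaw deg 15.55703496046824 rms 0.5952432573554142
[[-0.1554  0.5122  0.0025  1.1234  0.6511 -0.7378 -0.1809 -0.2479  0.6288
  -0.8849 -0.416   0.3085  0.3261 -0.2441 -0.2253]
 [-0.1429  0.1252  0.2377 -0.2818 -0.5065 -0.7254 -0.79   -1.6604 -0.8277
  -0.7547  0.3011 -0.4726 -0.4043  0.386   0.3715]]
  only top [ 0.6449 -0.0348  0.2728]
  only scene [ 0.6445 -0.0382  0.2707]
wedge [ 0.4428  0.1653 -0.3514] yaw deg -20.134687629337595 rms 0.46168413509688017
[[-0.6407  0.0402  0.1176  0.5731  0.4685 -0.2013 -0.0537 -0.603  -0.4903
   0.6787 -0.6033 -0.1772  0.1841  0.1256 -0.1859  0.2367]
 [ 1.3115  0.7616 -0.6868 -0.1577 -0.725  -0.1859 -0.2493 -0.1439  0.0981
  -0.2567  0.1213 -0.267   0.7257  0.2205  0.1183  0.1133]]
  only top [ 0.4427  0.1653 -0.3533]
  only scene [ 0.443   0.1656 -0.3434]
```

```bash
cat > go.py <<'E'
from h import *
from scipy.spatial.transform import Rotation as R
import sys
np.set_printoptions(precision=4,suppress=True)
def go(pos,yaw,flip=None):
    o=ctrl.get_obs(); R0=R.from_rotvec(o['tool_rot']); c=[]
    for sg in((1,-1) if flip is None else (flip,)):
        z=sg*np.array([-np.sin(yaw),np.cos(yaw),0]); y=np.array([0,0,-1.]); Rt=R.from_matrix(np.column_stack([np.cross(y,z),y,z]))
        c.append((R0.inv()*Rt).as_rotvec(degrees=True))
    d=R0.inv().apply(np.array(pos)-o['tool_pos'])
    print('t',o['t'],'pos',o['tool_pos'],'F',o['contact_force'],'open',o['opening'],'q',o['q'])
    print('shift mm',d*1000,'norm',np.linalg.norm(d)*1000,'turn',c)
    print('axes\n',R0.as_matrix())
if __name__=='__main__':
    a=[float(v) for v in sys.argv[1:]]; go(a[:3],np.radians(a[3]),a[4] if len(a)>4 else None)
E
python3 go.py .443 .1655 .15 -20.1
```

```text
t 1.0 pos [ 0.1448 -0.608   0.2313] F [-0.0029  0.1149  0.7514] open 0.0853013468456598 q [-1.456   0.0527  1.6129  0.      1.476  -0.119 ]
shift mm [-469.3016   81.2884 -683.3564] norm 832.9632224723584 turn [array([  -0.0011, -146.5028,    0.0049]), array([-0.0037, 33.4972, -0.0009])]
axes
 [[-0.9728  0.      0.2317]
 [-0.2317 -0.0001 -0.9728]
 [ 0.     -1.      0.0001]]
```

arm_command:
  steps:
    - [[-0.042,0,-0.026],[0,4,0],1]
    - [[-0.084,0,-0.052],[0,8,0],1]
    - [[-0.126,0,-0.078],[0,12,0],1]
    - [[-0.168,0,-0.104],[0,16,0],1]
    - [[-0.21,0,-0.13],[0,20,0],1]

```text
t: 1.5
tool_pos: [0.32, -0.4314, 0.2315]
tool_rot: [-0.129, -2.16, 2.161]
contact_force: [0.6, -0.7, -0.2]
opening: 0.0853
```

```bash
python3 go.py .443 .1655 .15 -20.1 -1
```

```text
t 1.5 pos [ 0.32   -0.4314  0.2315] F [ 0.6214 -0.7104 -0.1858] open 0.08527663672906853 q [-1.0712 -0.1592  1.8164  0.0001  1.4837  0.6182]
shift mm [ -51.4231   81.2568 -607.2972] norm 614.8633311288912 turn [array([-0.0253, 13.3005, -0.0317])]
axes
 [[-0.993   0.0004 -0.1184]
 [ 0.1184 -0.0006 -0.993 ]
 [-0.0005 -1.      0.0005]]
```

arm_command:
  steps:
    - [[-0.004,0,-0.049],[0,3,0],1]
    - [[-0.008,0,-0.098],[0,6,0],1]
    - [[-0.012,0,-0.147],[0,9,0],1]
    - [[-0.016,0,-0.196],[0,12,0],1]
    - [[-0.02,0,-0.245],[0,13.3,0],1]

```text
t: 2.0
tool_pos: [0.3689, -0.1887, 0.2316]
tool_rot: [-0.364, -2.029, 2.031]
contact_force: [1.8, 0.0, -0.2]
opening: 0.0854
```

```bash
python3 go.py .443 .1655 .12 -20.1 -1
```

```text
t 2.0 pos [ 0.3689 -0.1887  0.2316] F [ 1.814   0.0289 -0.1951] open 0.08542192351471278 q [-0.6529 -0.4925  2.0747  0.0001  1.5577  1.2709]
shift mm [  53.0634  111.3539 -358.0026] norm 378.65716099820713 turn [array([-0.0244, -0.1227, -0.0938])]
axes
 [[-0.9384  0.0014 -0.3457]
 [ 0.3457 -0.001  -0.9384]
 [-0.0016 -1.      0.0004]]
```

arm_command:
  steps:
    - [[0.007,0.015,-0.046],[0,0,0],1]
    - [[0.014,0.03,-0.092],[0,0,0],1]
    - [[0.021,0.045,-0.138],[0,0,0],1]
    - [[0.028,0.06,-0.184],[0,0,0],1]
    - [[0.035,0.075,-0.23],[0,0,0],1]

```text
t: 2.5
tool_pos: [0.4158, 0.0411, 0.1564]
tool_rot: [-0.366, -2.03, 2.032]
contact_force: [1.2, 0.6, -0.3]
opening: 0.0855
```

arm_command:
  steps:
    - [[0.006,0.012,-0.043],[0,0,0],1]
    - [[0.012,0.024,-0.086],[0,0,0],1]
    - [[0.018,0.036,-0.125],[0,0,0],1]
    - [[0.018,0.036,-0.128],[0,0,0],1]

```text
t: 2.9
tool_pos: [0.4422, 0.1706, 0.1186]
tool_rot: [-0.357, -2.032, 2.033]
contact_force: [-0.1, 0.4, -0.6]
opening: 0.0854
```

```bash
python3 go.py .443 .1655 .023 -20.1 -1; python3 -c "
from h import *
for n in('top','scene'): shot(n,n+'1.png')"
```

```text
t 2.9 pos [0.4422 0.1706 0.1186] F [-0.1421  0.3766 -0.6341] open 0.08544045006775254 q [ 0.2116 -0.2215  2.064  -0.001   1.2991  2.1304]
shift mm [-2.4689 95.5868  4.446 ] norm 95.72194504391952 turn [array([-0.0465,  0.1743, -0.025 ])]
axes
 [[-0.9401  0.0001 -0.3408]
 [ 0.3408 -0.0009 -0.9401]
 [-0.0004 -1.      0.0008]]
```

View pics/scene1.png

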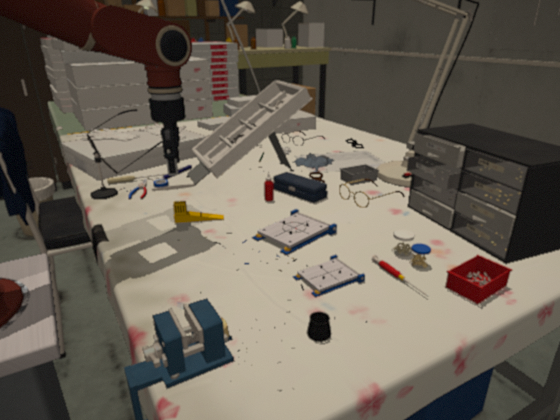

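View pics/top1.png

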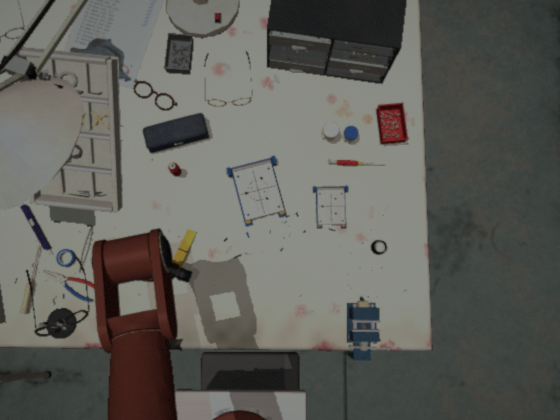

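The arm hangs above the wedge grip (scene ~(180,212)); both jigs are clear. Descending.

arm_command:
  steps:
    - [[-0.002,0.02,0.003],[0,0,0],1]
    - [[-0.0025,0.04,0.0045],[0,0,0],1]
    - [[-0.0025,0.06,0.0045],[0,0,0],1]
    - [[-0.0025,0.075,0.0045],[0,0,0],1]
    - [[-0.0025,0.08,0.0045],[0,0,0],1]

```text
t: 3.5
tool_pos: [0.4432, 0.1612, 0.039]
tool_rot: [-0.363, -2.027, 2.033]
contact_force: [-0.8, -0.7, 0.3]
opening: 0.0854
```

```bash
python3 go.py .443 .1655 .023 -20.1 -1; python3 -c "
from h import *
p=shot('scene','scene2.png');a=p['img'][150:250,130:260,::-1];cv2.imwrite('pics/s2c.png',cv2.resize(a,None,fx=6,fy=6,interpolation=2))"
```

```text
t 3.5 pos [0.4432 0.1612 0.039 ] F [-0.7842 -0.7067  0.3336] open 0.08539801946680402 q [ 0.1925 -0.1112  2.1158 -0.003   1.1369  2.1171]
shift mm [ 1.6999 16.0195 -4.0023] norm 16.599128053869823 turn [array([-0.1312, -0.1045, -0.0805])]
axes
 [[-0.9385  0.0005 -0.3454]
 [ 0.3454 -0.0026 -0.9385]
 [-0.0014 -1.      0.0023]]
```

View pics/s2c.png

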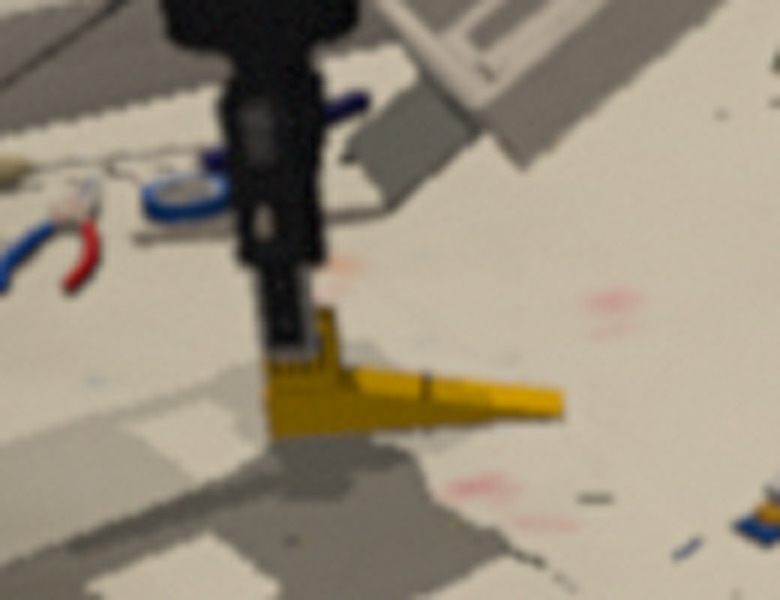

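The near finger stands beside the grip and the wedge is unmoved. I'll go down the last bit and then close.

arm_command:
  steps:
    - [[0.001,0.005,-0.003],[0,0,0],1]
    - [[0.0017,0.01,-0.004],[0,0,0],1]
    - [[0.0017,0.0155,-0.004],[0,0,0],1]
    - [[0.0017,0.016,-0.004],[0,0,0],1]

```text
t: 3.95
tool_pos: [0.4427, 0.1657, 0.0225]
tool_rot: [-0.362, -2.027, 2.033]
contact_force: [-0.2, -0.4, -0.9]
opening: 0.0858
```

```bash
python3 go.py .443 .1655 .023 -20.1 -1
```

```text
t 3.95 pos [0.4427 0.1657 0.0225] F [-0.2034 -0.4059 -0.865 ] open 0.08575263384341315 q [ 0.202  -0.079   2.1188 -0.003   1.1026  2.1265]
shift mm [-0.3472 -0.4703  0.0476] norm 0.5864863643662824 turn [array([-0.1534, -0.0846, -0.0416])]
axes
 [[-0.9386 -0.0002 -0.345 ]
 [ 0.345  -0.0028 -0.9386]
 [-0.0007 -1.      0.0027]]
```

arm_command:
  steps:
    - [[0,0,0],[0,0,0],0.6]
    - [[0,0,0],[0,0,0],0.4]
    - [[0,0,0],[0,0,0],0.3]
    - [[0,0,0],[0,0,0],0.2]
    - [[0,0,0],[0,0,0],0.15]
  force: 50

```text
t: 4.45
tool_pos: [0.4432, 0.1658, 0.0231]
tool_rot: [-0.363, -2.028, 2.033]
contact_force: [0.2, 0.3, -0.6]
opening: 0.0213
```

arm_command:
  steps:
    - [[0,0,0],[0,0,0],0.1]
    - [[0,0,0],[0,0,0],0]
    - [[0,0,0],[0,0,0],0]
    - [[0,0,0],[0,0,0],0]
    - [[0,0,0],[0,0,0],0]
  force: 50

```text
t: 4.95
tool_pos: [0.4431, 0.1658, 0.0229]
tool_rot: [-0.362, -2.028, 2.033]
contact_force: [0.6, -0.3, -0.8]
opening: 0.0209
```

```bash
python3 go.py .443 .1655 .023 -20.1 -1; python3 -c "
from h import *
p=shot('scene','scene3.png');a=p['img'][150:250,130:260,::-1];cv2.imwrite('pics/s3c.png',cv2.resize(a,None,fx=6,fy=6,interpolation=2))"
```

```text
t 4.95 pos [0.4431 0.1658 0.0229] F [ 0.5926 -0.2619 -0.7581] open 0.020888449956765077 q [ 0.2021 -0.0793  2.1183 -0.0029  1.1026  2.1265]
shift mm [-0.0544 -0.0679  0.2945] norm 0.30710817256860057 turn [array([-0.1259, -0.0857, -0.0771])]
axes
 [[-0.9386  0.0005 -0.3451]
 [ 0.3451 -0.0025 -0.9386]
 [-0.0013 -1.      0.0022]]
```

View pics/s3c.png

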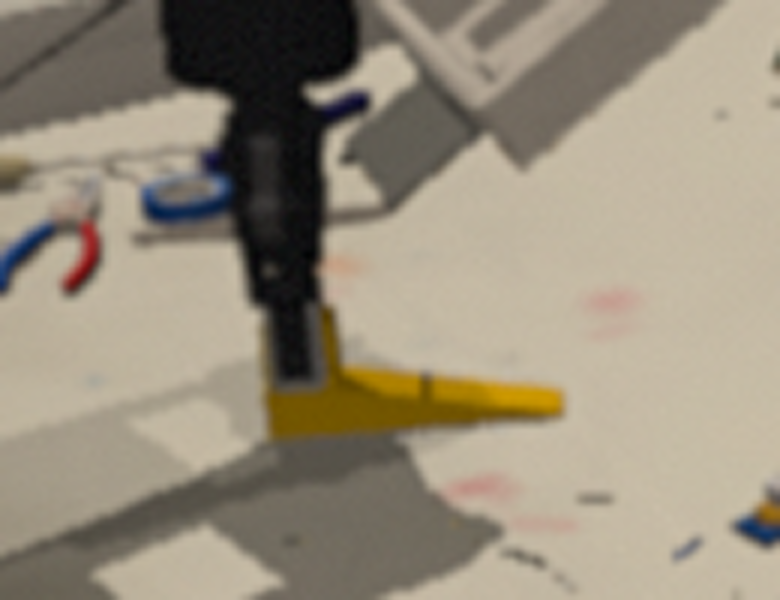

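```bash
python3 go.py .433 -.095 .025 15.6 -1
```

```text
t 5.0 pos [0.4431 0.1658 0.0229] F [-0.0905  0.4295 -0.6988] open 0.020941187094706878 q [ 0.2021 -0.0792  2.1182 -0.0029  1.1026  2.1265]
shift mm [-80.5427  -1.419  248.2386] norm 260.98187028161317 turn [array([ -0.1462, -35.7872,  -0.036 ])]
axes
 [[-0.9386  0.0005 -0.3451]
 [ 0.3451 -0.0025 -0.9386]
 [-0.0014 -1.      0.0022]]
```

arm_command:
  steps:
    - [[0,-0.002,0],[0,0,0],0]
    - [[-0.008,-0.002,0.025],[0,-5,0],0]
    - [[-0.016,-0.002,0.05],[0,-10,0],0]
    - [[-0.024,-0.0018,0.075],[0,-15,0],0]
    - [[-0.032,-0.0018,0.1],[0,-20,0],0]

```text
t: 5.5
tool_pos: [0.4385, 0.06, 0.0252]
tool_rot: [0.0, 2.218, -2.223]
contact_force: [-0.1, 0.7, -1.6]
opening: 0.0212
```

```bash
python3 go.py .433 -.095 .025 15.6 -1
```

```text
t 5.5 pos [0.4385 0.06   0.0252] F [-0.0617  0.6998 -1.5624] open 0.021224641211084066 q [-0.0309 -0.1639  2.1898 -0.0028  1.1148  1.5404]
shift mm [  5.6378   0.5756 154.9744] norm 155.07797201994586 turn [array([ -0.1535, -15.5572,  -0.0291])]
axes
 [[-1.      0.0009  0.0007]
 [-0.0007 -0.0026 -1.    ]
 [-0.0009 -1.      0.0026]]
```

arm_command:
  steps:
    - [[0.001,0.0004,0.031],[0,-4,0],0]
    - [[0.002,0.0004,0.062],[0,-8,0],0]
    - [[0.0034,0.0004,0.093],[0,-12,0],0]
    - [[0.0045,0.0005,0.124],[0,-15.6,0],0]
    - [[0.0056,0.0005,0.155],[-0.15,-15.6,0],0]

```text
t: 6.0
tool_pos: [0.4329, -0.0963, 0.0253]
tool_rot: [-0.285, 2.074, -2.075]
contact_force: [-0.4, 0.1, -0.5]
opening: 0.0213
```

```bash
python3 go.py .433 -.095 .023 15.6 -1
cat > look.py <<'E'
from h import *
import sys
k=sys.argv[1]
p=shot('scene','s%s.png'%k);a=np.clip(p['img'][170:270,200:340,::-1]*1.3,0,255);cv2.imwrite('pics/s%sc.png'%k,cv2.resize(a,None,fx=5.7,fy=5.7,interpolation=2))
p=shot('top','t%s.png'%k);a=np.clip(p['img'][150:270,200:320,::-1]*1.5,0,255);cv2.imwrite('pics/t%sc.png'%k,cv2.resize(a,None,fx=5,fy=5,interpolation=2))
E
python3 look.py 4
```

```text
t 6.0 pos [ 0.4329 -0.0963  0.0253] F [-0.4045  0.0525 -0.4953] open 0.021268479471170155 q [-0.3871 -0.1622  2.1879  0.0003  1.1149  0.9095]
shift mm [-0.41    2.3443 -1.221 ] norm 2.674868952087839 turn [array([-0.0233,  0.1054, -0.0544])]
axes
 [[-0.9627  0.001   0.2707]
 [-0.2707 -0.0001 -0.9627]
 [-0.0009 -1.      0.0004]][ WARN:0@4.176] global loadsave.cpp:1063 imwrite_ Unsupported depth image for selected encoder is fallbacked to CV_8U.
```

View pics/s4c.png

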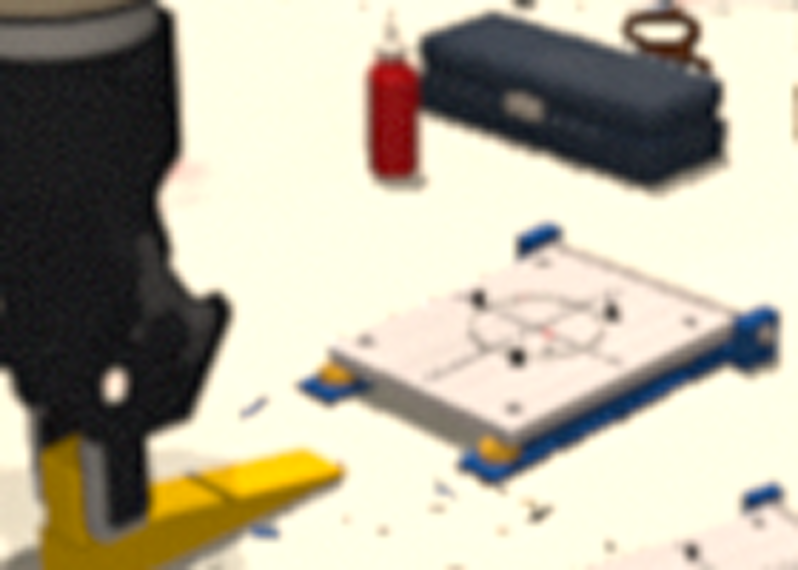

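View pics/t4c.png

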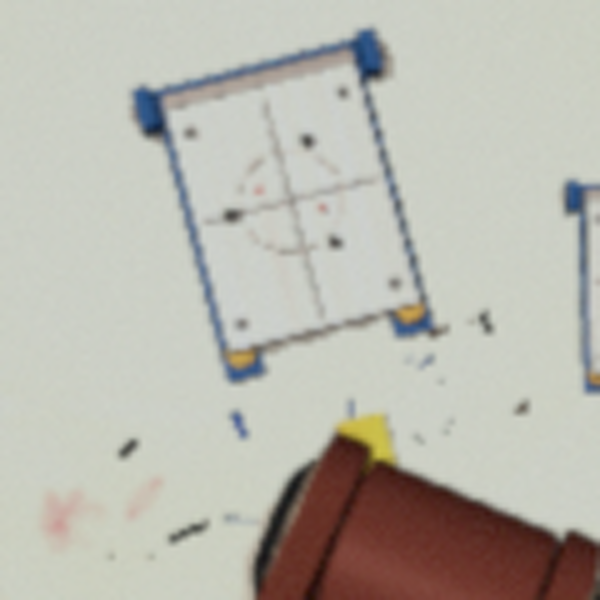

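Run:
```python
from h import *
p=ctrl.get_image('top')
j=np.array([.645,-.036]);a=.2715
def tj(X): d=X[:2]-j; return np.cos(a)*d[0]+np.sin(a)*d[1],-np.sin(a)*d[0]+np.cos(a)*d[1]
for c,r in((339,428),(386,415),(394,461)):
    print(tj(onz(p,(150+r/5-.5,200+c/5-.5),.005)))
s=ctrl.get_image('scene')
# scene crop 5.7: tip corners
for c,r in((306,450),(343,466)): print('s',tj(onz(s,(170+r/5.7-.5,200+c/5.7-.5),.005)))
```

```text
(np.float64(-0.12029800427709753), np.float64(0.006660715689183288))
(np.float64(-0.1200626940432835), np.float64(-0.01791250968412257))
(np.float64(-0.14355909686228238), np.float64(-0.01573823343504699))
s (np.float64(-0.11545415721442091), np.float64(0.01127899636424752))
s (np.float64(-0.11402543830483723), np.float64(-0.007375374568559318))
```

arm_command:
  steps:
    - [[-0.0005,0.001,-0.0015],[0,0,0],0]
    - [[-0.0005,0.0018,-0.003],[0,0.1,0],0]
    - [[-0.0005,0.0024,-0.003],[0,0.1,0],0]
    - [[-0.0005,0.0024,-0.003],[0,0.1,0],0]

```text
t: 6.6
tool_pos: [0.4329, -0.0916, 0.0229]
tool_rot: [-0.282, 2.077, -2.076]
contact_force: [-0.2, 0.2, 0.9]
opening: 0.0208
```

```bash
python3 go.py .531 -.068 .023 15.6 -1
```

```text
t 6.6 pos [ 0.4329 -0.0916  0.0229] F [-0.1633  0.1865  0.8898] open 0.020840390632986733 q [-0.3775 -0.1602  2.191   0.0009  1.1102  0.922 ]
shift mm [-100.8462    0.0178    3.497 ] norm 100.9068582635683 turn [array([ 0.0146, -0.0812, -0.053 ])]
axes
 [[-0.9635  0.0008  0.2676]
 [-0.2676  0.0005 -0.9635]
 [-0.0009 -1.     -0.0003]]
```

arm_command:
  steps:
    - [[-0.012,0,0.0005],[0,0,0],0]
    - [[-0.024,0,0.001],[0,0,0],0]
    - [[-0.036,0,0.0015],[0,0,0],0]
    - [[-0.048,0,0.0018],[0,0,0],0]
    - [[-0.06,0,0.002],[0,0,0],0]

```text
t: 7.1
tool_pos: [0.4923, -0.0772, 0.0229]
tool_rot: [-0.283, 2.077, -2.076]
contact_force: [-0.7, -1.0, 2.2]
opening: 0.0213
```

```bash
python3 go.py .531 -.068 .023 15.6 -1;python3 look.py 5 2>/dev/null
```

```text
t 7.1 pos [ 0.4923 -0.0772  0.0229] F [-0.6506 -1.046   2.2498] open 0.021263102329830388 q [-0.3053 -0.0175  2.0591  0.0007  1.0996  0.994 ]
shift mm [-39.718   -0.0761   1.4734] norm 39.745395164481636 turn [array([ 0.0158, -0.0671, -0.0375])]
axes
 [[-0.9635  0.0006  0.2678]
 [-0.2678  0.0004 -0.9635]
 [-0.0007 -1.     -0.0003]]
```

View pics/s5c.png

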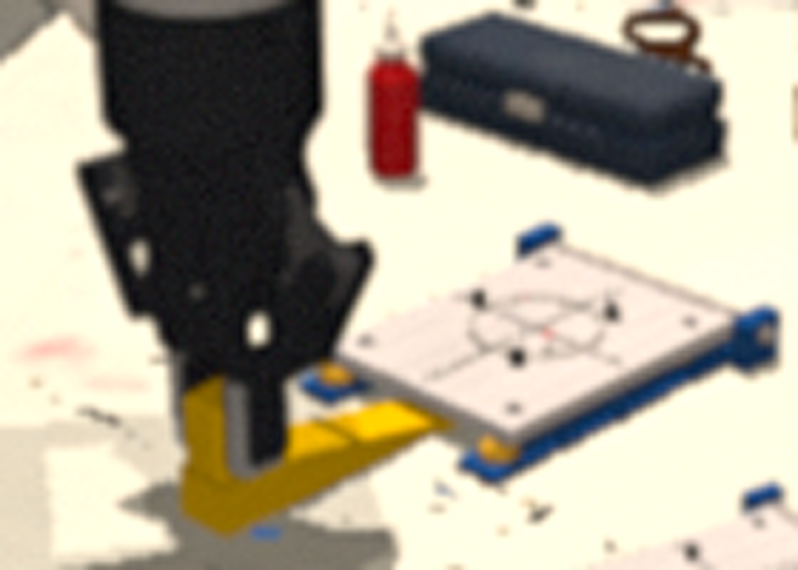

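View pics/t5c.png

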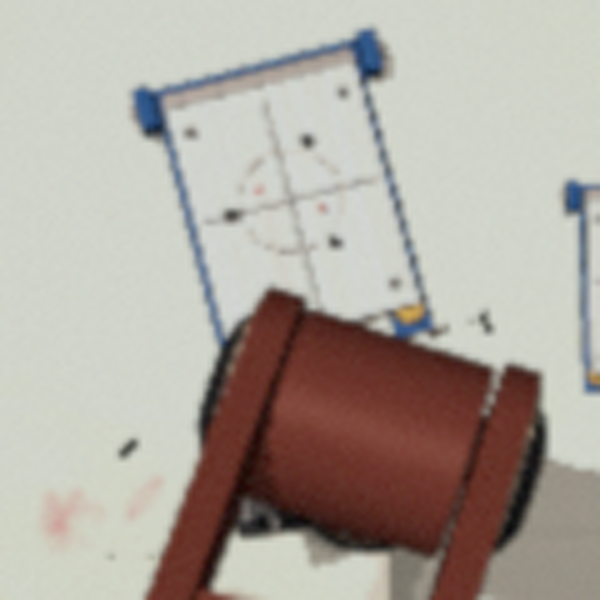

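arm_command:
  steps:
    - [[-0.004,0,0],[0,0,0],0]
    - [[-0.008,0,0],[0,0,0],0]
    - [[-0.012,0,0.0003],[0,0,0],0]
    - [[-0.015,0,0.0005],[0,0,0],0]
    - [[-0.015,0,0.0005],[0,0,0],0]

```text
t: 7.7
tool_pos: [0.5078, -0.0736, 0.0232]
tool_rot: [-0.282, 2.075, -2.075]
contact_force: [0.4, -0.0, -0.1]
opening: 0.0211
```

arm_command:
  steps:
    - [[-0.002,0,0],[0,0,0],0]
    - [[-0.004,0,0],[0,0,0],0]
    - [[-0.006,0,0],[0,0,0],0]
    - [[-0.008,0,0],[0,0,0],0]
    - [[-0.01,0,0],[0,0,0],0]

```text
t: 8.2
tool_pos: [0.5171, -0.0709, 0.023]
tool_rot: [-0.283, 2.076, -2.075]
contact_force: [-2.6, -0.3, -0.4]
opening: 0.0211
```

```bash
python3 go.py .531 -.068 .023 15.6 -1;python3 look.py 6 2>/dev/null
```

```text
t 8.2 pos [ 0.5171 -0.0709  0.023 ] F [-2.5575 -0.3054 -0.3601] open 0.021115221115274606 q [-0.2794  0.0376  2.0034  0.0009  1.0997  1.0192]
shift mm [-14.1506  -0.028    0.9183] norm 14.18042743360719 turn [array([ 0.0141, -0.0287, -0.0676])]
axes
 [[-0.9633  0.0011  0.2684]
 [-0.2684  0.0006 -0.9633]
 [-0.0012 -1.     -0.0002]]
```

View pics/s6c.png

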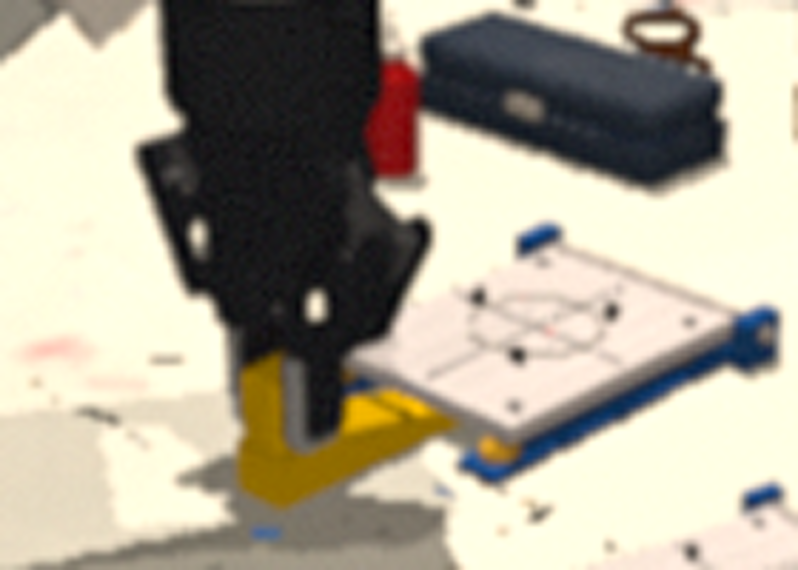

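arm_command:
  steps:
    - [[-0.001,0,0],[0,0,0],0]
    - [[-0.002,0,0],[0,0,0],0]
    - [[-0.003,0,0],[0,0,0],0]
    - [[-0.004,0,0],[0,0,0],0]
    - [[-0.005,0,0],[0,0,0],0]

```text
t: 8.8
tool_pos: [0.5223, -0.0695, 0.0229]
tool_rot: [-0.282, 2.076, -2.075]
contact_force: [-1.6, -1.4, -0.5]
opening: 0.021
```

```bash
cat > lift.py <<'E'
from h import *
import sys
p=shot('scene','sl%s.png'%sys.argv[1]); g=lambda f:cv2.imread(f,0).astype(np.float32)
b=g('pics/scene0.png')*.5+g('pics/scene1.png')*.5; c=g('pics/sl%s.png'%sys.argv[1])
o=np.array([.645,-.036,0]);a=.2715;Rz=np.array([[np.cos(a),-np.sin(a),0],[np.sin(a),np.cos(a),0],[0,0,1]])
def pt(x,y,z,th):  # rotate about hinge x=.062,z~.014
    dx,dz=x-.062,z-.014; X=np.array([.062+dx*np.cos(th)+dz*np.sin(th),y,.014-dx*np.sin(th)+dz*np.cos(th)]); return np.array(proj(p,o+Rz@X))
for name,(x,y,z),h in(('frontdot',(-.058,-.042,.018),7),('pin-front',None,5),('farstatic',None,0)):
    if name=='frontdot': r0,c0=241,289.5
    elif name=='pin-front': r0,c0=232.3,290.3; x,y=-.03,-.01
    else:
        r0,c0,h=231,333.5,7; 
    r0,c0=int(round(r0)),int(round(c0))
    t=b[r0-h:r0+h+1,c0-h:c0+h+1]; I=np.eye(2,3,dtype=np.float32)
    I[0,2],I[1,2]=c0-h,r0-h
    cc,M=cv2.findTransformECC(t,c,I,cv2.MOTION_TRANSLATION,(3,200,1e-6),None,3)
    d=M[1,2]-(r0-h),M[0,2]-(c0-h)
    print(name,'drow,dcol',np.round(d,2),'cc',round(cc,3),'px per 1mm lip:',np.round((pt(x,y,z,1/132)-pt(x,y,z,0)),3) if x else '')
E
sed -i "s/('pin-front',None,5)/('pin-front',(-.03,-.02,.018),5)/;s/('farstatic',None,0)/('farstatic',(0,0,0),0)/" lift.py
python3 go.py .531 -.068 .023 15.6 -1; python3 lift.py a
```

```text
t 8.8 pos [ 0.5223 -0.0695  0.0229] F [-1.642  -1.37   -0.5033] open 0.02099809558908176 q [-0.2741  0.0486  1.9921  0.0013  1.0993  1.0242]
shift mm [-8.7496 -0.0476  0.8988] norm 8.79574688439955 turn [array([ 0.007 , -0.0237, -0.1115])]
axes
 [[-0.9633  0.0018  0.2685]
 [-0.2685  0.0006 -0.9633]
 [-0.0019 -1.     -0.0001]]
frontdot drow,dcol [-0.67  0.1 ] cc 0.995 px per 1mm lip: [-0.386  0.013]
pin-front drow,dcol [-0.69  0.14] cc 0.981 px per 1mm lip: [-0.287  0.011]
farstatic drow,dcol [0.13 0.02] cc 0.998 px per 1mm lip:
```

arm_command:
  steps:
    - [[-0.001,0,0],[0,0,0],0]
    - [[-0.0025,0,0],[0,0,0],0]
    - [[-0.004,0,0],[0,0,0],0]
    - [[-0.0055,0,0],[0,0,0],0]
    - [[-0.007,0,0],[0,0,0],0]

```text
t: 9.35
tool_pos: [0.5294, -0.0675, 0.0229]
tool_rot: [-0.282, 2.076, -2.075]
contact_force: [-2.3, -0.5, -0.8]
opening: 0.0213
```

```bash
python3 go.py .531 -.068 .023 15.6 -1; python3 lift.py b; python3 lift.py b2
python3 - <<'E'
import cv2
a=cv2.imread('pics/slb.png')[205:265,245:325];cv2.imwrite('pics/slbc.png',cv2.resize(cv2.convertScaleAbs(a,alpha=1.2),None,fx=10,fy=10,interpolation=2))
E
```

```text
t 9.35 pos [ 0.5294 -0.0675  0.0229] F [-2.3    -0.5447 -0.8245] open 0.021342948159425924 q [-0.267   0.0638  1.9762  0.0014  1.0998  1.0313]
shift mm [-1.4445 -0.0776  0.9279] norm 1.7185914972879424 turn [array([ 0.0086, -0.0226, -0.1276])]
axes
 [[-0.9633  0.0021  0.2685]
 [-0.2685  0.0007 -0.9633]
 [-0.0022 -1.     -0.0002]]
frontdot drow,dcol [-1.13  0.15] cc 0.994 px per 1mm lip: [-0.386  0.013]
pin-front drow,dcol [-1.05  0.05] cc 0.992 px per 1mm lip: [-0.287  0.011]
farstatic drow,dcol [ 0.11 -0.01] cc 0.998 px per 1mm lip: 
frontdot drow,dcol [-1.14  0.12] cc 0.994 px per 1mm lip: [-0.386  0.013]
pin-front drow,dcol [-1.08  0.09] cc 0.991 px per 1mm lip: [-0.287  0.011]
farstatic drow,dcol [ 0.11 -0.02] cc 0.998 px per 1mm lip:
```

View pics/slbc.png

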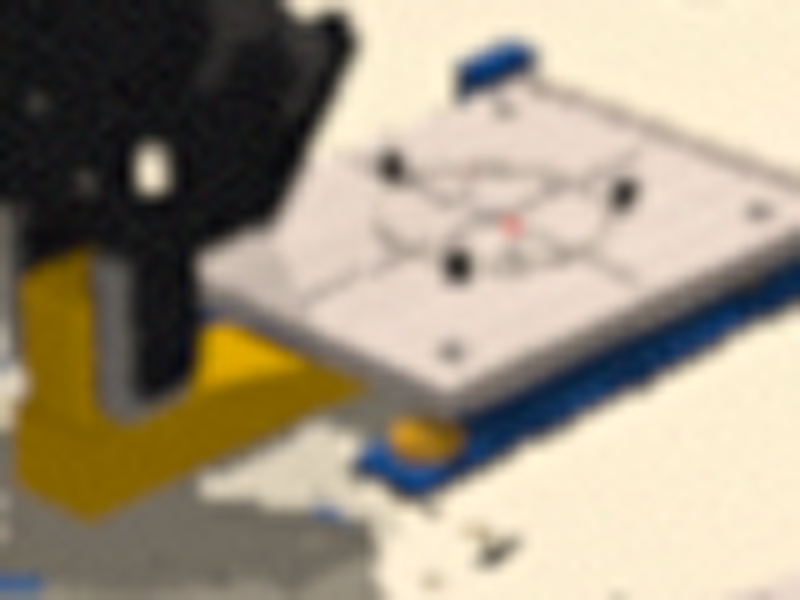

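Run:
```python
from h import *
p=ctrl.get_image('scene')
a=np.radians(15.6);o=np.array([.5294,-.0675,0]);Rz=np.array([[np.cos(a),-np.sin(a),0],[np.sin(a),np.cos(a),0],[0,0,1]])
cr=lambda X:tuple(np.round([(X[1]+.5-245)*10,(X[0]+.5-205)*10],0))
for x in(36,42,44,48,52,56,60):
  z=20-(x-18)*.2
  print(x,cr(proj(p,o+Rz@[x/1e3,-.012,z/1e3])),cr(proj(p,o+Rz@[x/1e3,.012,z/1e3])))
print('bottom rear near corner',cr(proj(p,o+Rz@[-.016,-.012,0])),'grip top near rear',cr(proj(p,o+Rz@[-.015,-.011,.049])))
```

```text
36 (np.float64(268.0), np.float64(376.0)) (np.float64(190.0), np.float64(339.0))
42 (np.float64(288.0), np.float64(371.0)) (np.float64(210.0), np.float64(335.0))
44 (np.float64(295.0), np.float64(370.0)) (np.float64(217.0), np.float64(333.0))
48 (np.float64(308.0), np.float64(367.0)) (np.float64(231.0), np.float64(331.0))
52 (np.float64(321.0), np.float64(364.0)) (np.float64(244.0), np.float64(328.0))
56 (np.float64(335.0), np.float64(361.0)) (np.float64(257.0), np.float64(325.0))
60 (np.float64(348.0), np.float64(358.0)) (np.float64(270.0), np.float64(322.0))
bottom rear near corner (np.float64(88.0), np.float64(533.0)) grip top near rear (np.float64(80.0), np.float64(318.0))
```

Run:
```python
import cv2
ims=[cv2.imread('pics/'+f) for f in('s6.png','sla.png','slb.png')]
import numpy as np
o=[cv2.resize(cv2.convertScaleAbs(a[228:258,256:288],alpha=1.5),None,fx=12,fy=12,interpolation=cv2.INTER_CUBIC) for a in ims]
cv2.imwrite('pics/cmp.png',np.hstack(o[1:]))
```

```text
(no output)
```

View pics/cmp.png

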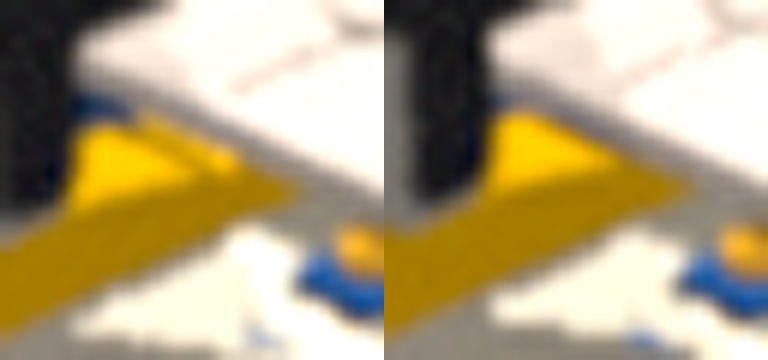

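arm_command:
  steps:
    - [[-0.0005,0,0],[0,0,0],0]
    - [[-0.0012,0,0],[0,0,0],0]
    - [[-0.0012,0,0],[0,0,0],0]
    - [[-0.0012,0,0],[0,0,0],0]
    - [[-0.0012,0,0],[0,0,0],0]

```text
t: 10.0
tool_pos: [0.5308, -0.0671, 0.0229]
tool_rot: [-0.28, 2.075, -2.074]
contact_force: [-1.2, -0.2, -1.1]
opening: 0.0212
```

```bash
python3 go.py .531 -.068 .023 15.6 -1; python3 lift.py c; python3 look.py 7 2>/dev/null; python3 lift.py d;python3 lift.py e
```

```text
t 10.0 pos [ 0.5308 -0.0671  0.0229] F [-1.1817 -0.2254 -1.0775] open 0.021192654147038564 q [-0.2658  0.0662  1.9736  0.0019  1.099   1.0323]
shift mm [ 0.0321 -0.0784  0.9078] norm 0.9117244021184097 turn [array([ 0.0005, -0.0242, -0.184 ])]
axes
 [[-0.9633  0.0031  0.2685]
 [-0.2685  0.0009 -0.9633]
 [-0.0032 -1.     -0.    ]]
frontdot drow,dcol [-1.22  0.1 ] cc 0.994 px per 1mm lip: [-0.386  0.013]
pin-front drow,dcol [-1.08  0.1 ] cc 0.992 px per 1mm lip: [-0.287  0.011]
farstatic drow,dcol [ 0.1  -0.01] cc 0.998 px per 1mm lip: 
frontdot drow,dcol [-1.23  0.1 ] cc 0.994 px per 1mm lip: [-0.386  0.013]
pin-front drow,dcol [-1.1   0.11] cc 0.993 px per 1mm lip: [-0.287  0.011]
farstatic drow,dcol [ 0.1  -0.01] cc 0.998 px per 1mm lip: 
frontdot drow,dcol [-1.24  0.08] cc 0.994 px per 1mm lip: [-0.386  0.013]
pin-front drow,dcol [-1.09  0.11] cc 0.992 px per 1mm lip: [-0.287  0.011]
farstatic drow,dcol [ 0.1  -0.02] cc 0.998 px per 1mm lip:
```

View pics/s7c.png

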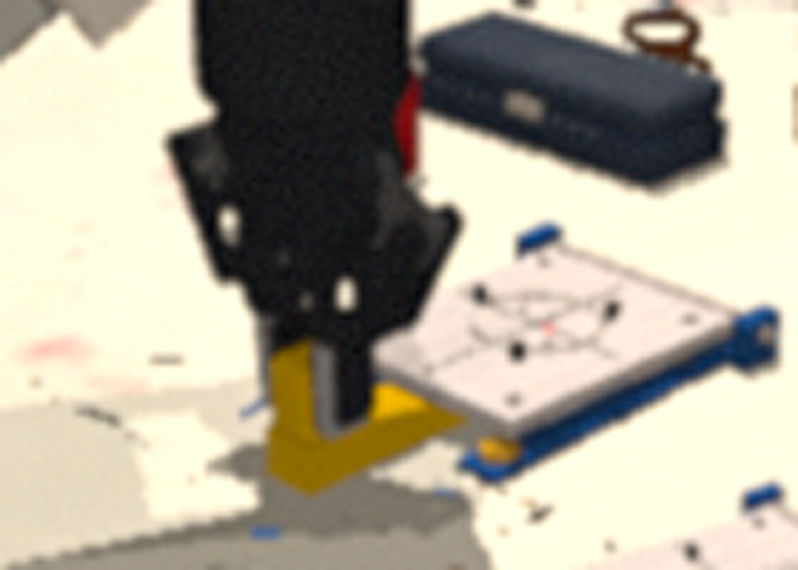

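View pics/t7c.png

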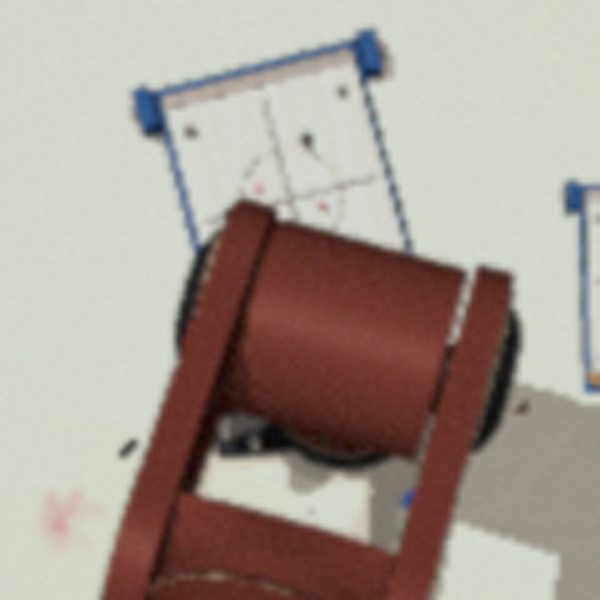

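```bash
cat > l2.py <<'E'
from h import *
p=ctrl.get_image('scene')
g=lambda f:cv2.imread('pics/'+f,0).astype(np.float32)
b=(g('scene0.png')+g('scene1.png')+g('scene2.png')+g('scene3.png'))/4; c=(g('slc.png')+g('sld.png')+g('sle.png')+g('s7.png'))/4
o=np.array([.645,-.036,0]);a=.2715;Rz=np.array([[np.cos(a),-np.sin(a),0],[np.sin(a),np.cos(a),0],[0,0,1]])
def pt(X,th):
    x,y,z=X;dx,dz=x-.062,z-.014; return np.array(proj(p,o+Rz@np.array([.062+dx*np.cos(th)+dz*np.sin(th),y,.014-dx*np.sin(th)+dz*np.cos(th)])))
for n,(r0,c0),h in(('dot',(241,289),3),('pinF',(232,290),4),('pinL',(222,283),4),('pinR',(224,306),4),('red mark',(228,295),3),('static',(231,333),7)):
    X=Rz.T@(onz(p,(r0,c0),.018)-o)
    I=np.eye(2,3,dtype=np.float32);I[:,2]=c0-h,r0-h
    try:cc,M=cv2.findTransformECC(b[r0-h:r0+h+1,c0-h:c0+h+1],c,I,0,(3,200,1e-6),None,1)
    except Exception as e: print(n,'fail');continue
    d=M[1,2]-(r0-h); s=(pt(X,1/132)-pt(X,0))[0]
    print(n,'jig',X.round(3),'drow',round(float(d),2),'cc',round(cc,3),'lift mm',round(float((d-.1)/s),2))
E
python3 l2.py
```

```text
dot jig [-0.056 -0.037  0.018] drow -1.62 cc 0.97 lift mm 4.54
pinF jig [-0.024 -0.009  0.018] drow -1.09 cc 0.992 lift mm 4.45
pinL jig [0.002 0.037 0.018] drow -0.8 cc 0.979 lift mm 4.96
pinR jig [ 0.031 -0.008  0.018] drow -0.37 cc 0.962 lift mm 4.92
red mark fail
static jig [ 0.046 -0.075  0.018] drow -0.02 cc 0.999 lift mm 2.17
```

```bash
python3 -c "
from h import *
print(ctrl.finish_job()); o=ctrl.get_obs(); print(o['t'],o['tool_pos'],o['contact_force'],o['opening'])"
```

```text
the job is handed in; nothing more can be done
None
the job is handed in; nothing more can be done
```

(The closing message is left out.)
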